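# Wedge a turned roundel into the carver's V stop

## Task

Fix the turned roundel on the holding board ready for carving: stand it flange down on the board, between the cleat and the mouth of the V stop, and push it fully home so that it centres itself with its flange under the lips of both cheeks. Then lay the loose wedge on the board, thin end first, in the tapering gap between the roundel and the cleat, from the side where that gap is wider, and push on its thick end until it is tight and grips the roundel by itself. Leave the mallet, the gouge and the turned drum where they are.

Things in the scene. Friction and masses are not known exactly. Their poses are not given: they have to be found in the camera images.
- jig: Holding board screwed to the bench (fixed): plywood 220 (x) x 280 (y) x 18 mm. Origin: centre of its underside, on the bench; z up; +x points away from the robot (yaw within 0.3 rad), into the V stop on its +x half. A straight wooden cleat lies on its -x half. Below, 'board' means its top, 18 mm above the bench.
- seat (a point): Fixed point on the board, at jig (25, 0, 18) mm: where the centre of the roundel's underside lies when its flange bears on both cheeks of the V. To clear the lips, lower the roundel at least 10 mm nearer the cleat (jig -x) than this; 20 mm nearer, 16 mm are left to the cleat.
- cheek_left (a point): Mouth end of the jig +y cheek's lip (jig (20, 46, 38.5) mm, top). The V stop: two wooden cheeks, mirrored in jig y, faces at 45 deg to jig x, 60 mm long, 20.5 mm high, outer mouth corners at jig (45, +-71). Each is rebated: a 6 mm lip overhangs the lower 14.5 mm by 5 mm, so the 12 mm flange slides in under both lips from -x but cannot be lowered in from above.
- cleat_face (a point): Fixed point on the board, jig (-45, 0, 18) mm, at the foot of the cleat's face towards the V. Cleat 14 mm high, 32 wide, 150 long (jig y -65 to +85). Its face leans 1 in 8: 1 mm farther to -x per 8 mm of +y. The gap behind the seated roundel is 36 mm at jig y = 0, wider towards +y: the wedge enters from +y, thin end towards -y.
- roundel: Loose turned roundel of dark wood, about 0.12 kg, standing on the bench: a round flange 68 mm across and 12 mm thick at the bottom, then a round neck 50 mm across up to 43 mm, with a beaded top at 46 mm. Origin: centre of its underside, z up its axis. Grip it on the neck, above the flange.
- wedge: Loose pale hardwood wedge, about 0.13 kg, flat on the bench: 150 mm long, 32 high, tapering evenly on both sides (1 in 8 in all) from 47 mm wide (thick end) over 38 (middle) to 28.5 (thin end). Origin: centre of its underside; +x to the thin end, z up. Tight, its thin end is near jig y = -60 mm, its thick end near +90; a push of 10 to 15 N does it. Waxed wood: friction about 0.3.
- thin_end (a point): Middle of the wedge's thin end, on its underside (75 mm along wedge +x).
- thick_end (a point): Middle of the wedge's thick end, on its underside (75 mm along wedge -x).
- mallet: Bystander: carver's mallet standing on its round iron head (64 mm across, 100 mm high), wooden handle up, 238 mm high in all. Origin: centre of its underside, z up.
- gouge: Bystander: carving gouge lying on the bench beyond the holding board, 240 mm long, 26 mm high, wooden handle. Origin: under its ferrule, +x along the blade.
- drum: Bystander: plain turned drum standing on the bench, 58 mm across, 85 mm high, with a 20 mm bore. Origin: centre of its underside.
Things that resemble listed ones, but are neither listed nor needed, are in the scene too. Leave any blue or red look-alike of the roundel alone.

How it is judged:
On the way, in this order (a step that is already met when the one before it is completed fails the run):
1. the roundel stands on the board, pushed home in the V (within 4 mm of the seat) before the wedge touches it (distance between roundel and seat below 0.004 m and contact force between wedge and roundel below 0.1 N and horizontal distance between wedge and seat above 0.11 m), for 0.2 s.
2. the wedge lies in the gap between cleat and roundel, thin end first (y of thin_end in the frame of jig below 0.02 m and y of thick_end in the frame of jig above 0.06 m and x of thin_end in the frame of jig between -0.045 and -0.005 m and height (world z) of wedge below 0.024 m), for 0.1 s.
At the end, for the whole second after the job is handed in: Roundel upright on the board within 3 mm of the seat of the V; wedge flat on the board (within 3 mm) between it and the cleat, thin end past jig y = -30 mm, thick end beyond +60 mm, pressing on the roundel with more than 2 N by itself; both at rest (distance between roundel and seat below 0.003 m and angle between each of roundel, wedge's own z axis and vertical below 0.06 rad and contact force between wedge and roundel above 2 N and y of thin_end in the frame of jig below -0.03 m and y of thick_end in the frame of jig above 0.06 m and height (world z) of wedge between 0.015 and 0.021 m and linear speed of each of roundel, wedge below 0.01 m/s); the robot touches nothing.
It fails at once if mallet, gouge or drum shifted by more than 20 mm (distance of any of mallet, gouge, drum from where it was at the start of the episode above 0.02 m).
It also fails if it takes over 61 s, if anything falls off the work surface, if the arm or the gripper's body presses on something with over 40 N, if the wrist force passes 120 N, or if a joint passes its speed limit or range.

## Robot

A 6-joint arm with a two-finger parallel gripper is mounted at the origin on the work surface. World frame = base frame: x ahead of the robot, y to its left, z up, the work surface at z = 0. Lengths are in m, angles in rad, forces in N, time in s.
With the tool pointing down it reaches from about 0.35 to 0.775 m from the base axis. Payload 7.3 kg.
Tool frame: the origin (TCP) lies at the very end of the fingers, on their centre line; the grasp point (between the pads) lies 19 mm behind it (robot.pinch_z is the distance from the TCP to the grasp point, in m); z points along the fingers, y is the line along which they close (so a half turn about z gives the same grasp; the last joint's range is limited). The gripper opens to 92 mm and grips with 3 to 60 N. Pads are 19 mm wide; open, the fingers measure 130 mm over their backs; the gripper's body (75 mm by 190 mm) begins 47 mm behind the grasp point.
Start: joints at [-1.301, 0.342, 1.524, -0, 1.275, -0.146], TCP at [0.212, -0.48, 0.227] pointing down, gripper open.
Joint ranges: [-2.53, 2.53], [-0.77, 2.02], [0.04, 2.7], [-1, 4.14], [0.28, 2.66], [-3.11, 3.11]. Speed limits (rad/s): [2.57, 2.57, 3.14, 3.14, 3.14, 3.14].

## Interface

Orientations are given as [roll, pitch, yaw] about the fixed x, y, z axes, in that order (R = Rz(yaw) Ry(pitch) Rx(roll)).
In Python, from cell import robot gives the robot as it stands.
- The arm moves only by the tool move_arm, never from a script. Its argument "motion" is a list of rows, each a list of 6 numbers: the shift along the tool's x, y, z in units of 0.1 m (1.0 is 0.1 m), then the turn, a rotation vector about the tool's x, y, z in units of pi rad (1.0 is pi rad). In form: [[dx, dy, dz, rx, ry, rz], ...]. A call has 1 to 12 rows; each row is the pose to reach, as a shift and turn from the pose commanded when the call began, along the tool's axes at that moment, turning the shorter way round; what a row does not reach only later rows make up. A row lasts 1/8 s, in which the tool goes at most 62.5 mm and 10.7 degrees, less where a joint would pass 70% of its speed; a pose out of reach is approached as far as the arm can. A call with a number of a shift or a turn outside -1 to 1 is refused whole. A call with a gripper value outside its range is refused whole. "fingers" is the opening, from -1 (shut) to 1 (fully open), set as the call begins (left out, the last holds). The fingers move at their own pace and stop on an object; "newtons" is the grip in N (left out, the last holds). Time passes only in rows, so rows that repeat a pose let the fingers close. It gives the time, the measured TCP pose, the force, the opening and the grip force at its end, in the units of the state.
- robot.observe(): the state, without advancing time (a new reading comes with each control period).
- robot.read_camera(name): name is "scene" or "side" or "wrist"; returns a dict with "image" (480x640x3 uint8, red, green, blue), "range_z" (480x640 float32, m along the optical axis (not along the pixel's ray), 0 where there is no reading), "vfov" (degrees; the focal length in pixels is half the picture's height over the tangent of half this angle, whatever the lens; pixels are square), "cx", "cy" (the principal point, pixels), "extrinsics" (4x4, takes a point from camera to world coordinates); the wrist camera has in their place "hand_eye" (4x4, takes a point from camera to tool coordinates, whose origin is the TCP and whose axes are the flange's). Camera axes: x right, y up, looking along -z (the intrinsics and any distortion apply to the point x, -y, -z); pixel columns grow to the right and rows downward; lengths in m; the calibration is good to about 2 mm. The wrist camera is an equidistant fisheye: a pixel r from the principal point sees the ray r / f radians off the axis. A picture is of the moment at which its call begins: read the wrist's pose just before it.
- robot.hand_in(): hands the job in; it is judged then, once.
The state is a dict: "time": time; "qpos": joint angles; "qvel": joint speeds; "joint_efforts": joint torques, N m; "tool_pos": TCP position; "tool_rot": TCP orientation; "contact_force": force on the tool from outside, world axes, zero at the start; "torque": the same for the moment, N m; "opening": finger opening in m; "grip_force": force on a finger pad.
Only numpy, scipy, OpenCV 4.12 (cv2) and the standard library are available. Lean on these libraries where they do the work, as an engineer would, in place of code of your own. Each camera call takes 0.05 s, during which the arm holds its last target. There are 200 camera calls.

## Working session

There is one attempt and no reset: what is moved stays moved. The work goes in short steps, Python scripts to look and compute and a tool call to move; the robot and the scene stay as the last step left them, time stands still between calls to the robot, and variables do not carry over. Pictures are saved under pics/ and viewed, at most 10 in all, crops included, and the job is handed in when it is done.

Besides the shell and the picture viewer there is one more tool, called after "Call:" by a JSON object that holds its "method" and its "body", one argument or row to a line. move_arm: Moves the arm, as the interface text tells. Shifts and turns lie within -1 to 1; 1 stands for 0.1 m of shift or pi rad of turn. Its arguments: {"type":"object","properties":{"motion":{"type":"array"},"fingers":{"type":"number"},"newtons":{"type":"number"}},"required":["motion"]}

```bash
ls; mkdir -p pics; cat > h.py <<'E'
import numpy as np, cv2
from cell import robot
from scipy.spatial.transform import Rotation as R
def cam(n):
    c=robot.read_camera(n); c['f']=240/np.tan(np.radians(c['vfov']/2)); return c
def cloud(c):
    E=np.array(c['extrinsics']); z=c['range_z']; v,u=np.mgrid[:480,:640]
    P=np.stack([(u-c['cx'])/c['f']*z,-(v-c['cy'])/c['f']*z,-z],-1)
    return P@E[:3,:3].T+E[:3,3]
def ray(c,u,v,h):
    E=np.array(c['extrinsics']); d=E[:3,:3]@np.array([(u-c['cx'])/c['f'],-(v-c['cy'])/c['f'],-1]); o=E[:3,3]
    return o+d*(h-o[2])/d[2]
def save(n,im): cv2.imwrite('pics/'+n,im[...,::-1])
E
python3 - <<'E'
from h import *
o=robot.observe(); print({k:np.round(v,3) for k,v in o.items()})
for n in('scene','side'):
    c=cam(n); np.savez(n,**c); save(n+'0.png',c['image']); print({k:np.round(v,3) for k,v in c.items() if k not in('image','range_z')}, (c['range_z']>0).mean())
E
```

```text
pics
{'time': np.float64(0.0), 'qpos': array([-1.301,  0.343,  1.525, -0.   ,  1.275, -0.146]), 'qvel': array([ 0.   ,  0.001, -0.   ,  0.002, -0.001, -0.   ]), 'joint_efforts': array([ 1.0000e-03, -4.3124e+01, -2.4422e+01,  7.2000e-02,  5.6000e-02,
       -0.0000e+00]), 'tool_pos': array([ 0.212, -0.48 ,  0.226]), 'tool_rot': array([-3.14 , -0.   ,  0.416]), 'contact_force': array([0.48 , 0.224, 0.138]), 'torque': array([ 0.049, -0.013, -0.009]), 'grip_force': np.float64(0.0), 'opening': np.float64(0.092)}
{'vfov': np.float64(53.628), 'cx': np.float64(313.347), 'cy': np.float64(234.582), 'extrinsics': array([[-0.861, -0.416,  0.293,  0.919],
       [ 0.509, -0.691,  0.513,  0.596],
       [-0.011,  0.591,  0.807,  0.992],
       [ 0.   ,  0.   ,  0.   ,  1.   ]]), 'f': np.float64(474.828)} 0.9961328125
{'vfov': np.float64(45.261), 'cx': np.float64(320.815), 'cy': np.float64(236.461), 'extrinsics': array([[-0.816,  0.363, -0.449, -0.137],
       [-0.578, -0.513,  0.635,  0.98 ],
       [-0.   ,  0.778,  0.628,  1.032],
       [ 0.   ,  0.   ,  0.   ,  1.   ]]), 'f': np.float64(575.705)} 0.9961458333333333
```

View pics/scene0.png

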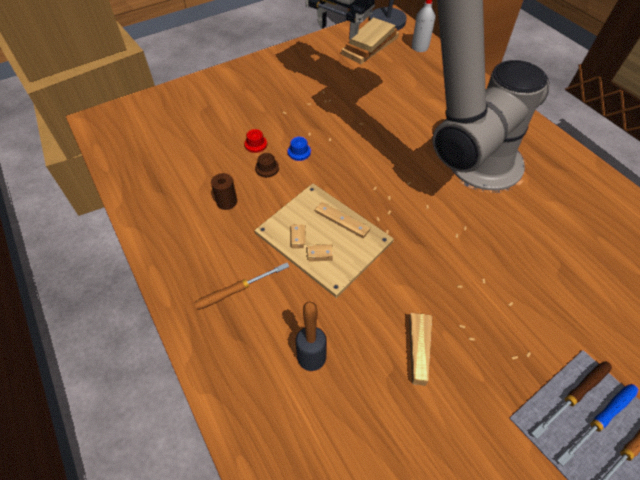

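View pics/side0.png

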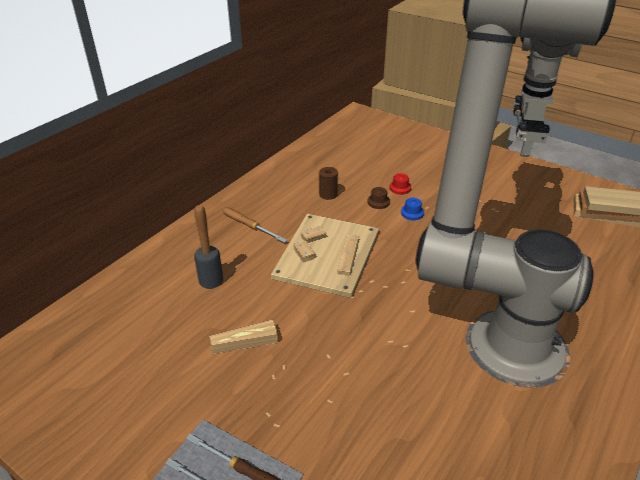

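Both views show the roundel (scene 267,165; side 379,198), next to its red and blue look-alikes. They also show the board (scene 323,238), the wedge (421,348), the mallet, the gouge and the drum. Next I'll measure them from the depth clouds.

```bash
cat > m.py <<'E'
from h import *
D={}
for n in('scene','side'):
    c=dict(np.load(n+'.npz')); P=cloud(c); D[n]=(c,P)
    hsv=cv2.cvtColor(c['image'],cv2.COLOR_RGB2HSV)
    win={'scene':dict(roundel=(245,290,145,185),wedge=(395,450,300,395),board=(250,400,180,300),drum=(205,245,165,215),mallet=(285,335,295,375)),
         'side':dict(roundel=(362,394,180,213),wedge=(200,290,310,360),board=(265,385,205,300),drum=(312,345,160,205),mallet=(190,228,200,292))}[n]
    for k,(a,b,t,d) in win.items():
        Q=P[t:d,a:b].reshape(-1,3); 
        sel=lambda lo,hi:Q[(Q[:,2]>lo)&(Q[:,2]<hi)]
        if k=='roundel':
            top=sel(.038,.056); print(n,k,'bench',np.median(sel(-.02,.006)[:,2]).round(4),'top z',np.percentile(top[:,2],[50,95]).round(4),cv2.minEnclosingCircle(top[top[:,2]>.041][:,:2].astype(np.float32)))
        elif k=='wedge':
            top=sel(.026,.04); r=cv2.minAreaRect(top[:,:2].astype(np.float32)); print(n,k,np.median(top[:,2]),r)
            cc=top[:,:2].mean(0); w=np.linalg.svd(top[:,:2]-cc)[2] if 0 else np.linalg.eigh(np.cov(top[:,:2].T))[1]; ax=w[:,1]; s=(top[:,:2]-np.array(r[0]))@ax; t=(top[:,:2]-np.array(r[0]))@w[:,0]
            print('  axis',ax,[ (lo,np.ptp(t[(s>lo)&(s<lo+.02)]).round(4),((t[(s>lo)&(s<lo+.02)].max()+t[(s>lo)&(s<lo+.02)].min())/2).round(4)) for lo in(-.07,-.01,.05)])
        elif k=='board':
            top=sel(.013,.045); r=cv2.minAreaRect(top[:,:2].astype(np.float32)); print(n,k,np.median(top[:,2]),r)
            ch=sel(.034,.045); print('  cheeks',len(ch),np.median(ch[:,2]),cv2.minAreaRect(ch[:,:2].astype(np.float32)),cv2.kmeans(ch[:,:2].astype(np.float32),2,None,(3,20,1e-5),3,0)[2])
            cl=sel(.028,.0335); cl=cl; print('  cleat',cv2.minAreaRect(cl[:,:2].astype(np.float32)),len(cl))
        else:
            top=sel(.02,.3); print(n,k,cv2.minEnclosingCircle(top[:,:2].astype(np.float32)),top[:,2].max())
E
python3 m.py
```

```text
scene roundel bench 0.0012 top z [0.0436 0.0471] ((0.553948163986206, -0.30358871817588806), 0.02596149407327175)
scene wedge 0.03191216041204864 ((0.5219444632530212, 0.35539060831069946), (0.15217770636081696, 0.044739022850990295), 51.454071044921875)
  axis [0.61933966 0.78512316] [(-0.07, np.float64(0.0448), np.float64(0.0003)), (-0.01, np.float64(0.0389), np.float64(0.0004)), (0.05, np.float64(0.0303), np.float64(-0.0003))]
scene board 0.019033601679025236 ((0.5943877100944519, 0.002572104334831238), (0.3333638608455658, 0.28261303901672363), 16.593647003173828)
  cheeks 739 0.03851437025721427 ((0.5414720177650452, -0.007185697555541992), (0.17492111027240753, 0.1455620378255844), 14.09611988067627) [[ 0.48105097 -0.02066173]
 [ 0.59372604  0.00571875]]
  cleat ((0.5410088300704956, 0.001982569694519043), (0.169175922870636, 0.15183956921100616), 22.536865234375) 479
scene drum ((0.7068957090377808, -0.25118324160575867), 0.03134807571768761) 0.09045888573653282
scene mallet ((0.7305137515068054, 0.24841299653053284), 0.03257816657423973) 0.24139860068975616
side roundel bench
[... 361 characters left out ...]
)), (0.05, np.float64(0.0359), np.float64(0.0025))]
side board 0.017335703553171045 ((0.5831781029701233, 0.0038282275199890137), (0.30671778321266174, 0.28811633586883545), 16.53805160522461)
  cheeks 358 0.037010135857306115 ((0.5395546555519104, -0.005245760083198547), (0.18082746863365173, 0.13988623023033142), 8.94511890411377) [[ 0.59918994 -0.02996229]
 [ 0.5734327   0.04161398]]
  cleat ((0.5402378439903259, 0.006883099675178528), (0.1650916486978531, 0.1561221033334732), 21.28957748413086) 434
side drum ((0.7028988003730774, -0.24896018207073212), 0.036471329629421234) 0.09027835919323979
side mallet ((0.8046556115150452, 0.1450803130865097), 0.16586312651634216) 0.23951588990497785
```

```bash
cat > m2.py <<'E'
from h import *
for n,W in(('scene',(245,405,178,300)),('side',(262,390,205,302))):
    c=dict(np.load(n+'.npz')); P=cloud(c); a,b,t,d=W
    m=np.zeros((480,640),np.uint8); m[t:d,a:b]=1
    hsv=cv2.cvtColor(c['image'],cv2.COLOR_RGB2HSV)
    m&=((hsv[...,1]<165)&(hsv[...,2]>110)&(hsv[...,0]>10)&(hsv[...,0]<32)).astype(np.uint8)
    m=cv2.morphologyEx(m,cv2.MORPH_OPEN,np.ones((5,5)))
    k,l,s,_=cv2.connectedComponentsWithStats(m); m=(l==1+s[1:,4].argmax()).astype(np.uint8)
    ct=max(cv2.findContours(m,0,2)[0],key=cv2.contourArea)
    q=np.array([ray(c,u,v,.018)[:2] for u,v in cv2.convexHull(ct)[:,0]]).astype(np.float32)
    print(n,'board',cv2.minAreaRect(q))
    # dark screws
    g=hsv[...,2]; hull=cv2.fillConvexPoly(np.zeros((480,640),np.uint8),cv2.convexHull(ct),1)
    k,l,s,ce=cv2.connectedComponentsWithStats(((g<110)&(hull>0)).astype(np.uint8))
    for i in range(1,k):
        if s[i,4]>=4: print('  dark',s[i,4],ce[i].round(1),ray(c,*ce[i],.018)[:2].round(4))
    for nm,f,box in(('red',lambda h:((h[...,0]<5)|(h[...,0]>175))&(h[...,1]>200)&(h[...,2]>120),0),('blue',lambda h:(h[...,0]>100)&(h[...,0]<130)&(h[...,1]>180),0)):
        mm=f(hsv).astype(np.uint8); mm[:,450:]=0; mm[300:]=0; mm[:100]=0
        v,u=np.nonzero(mm); Q=P[v,u]; Q=Q[(Q[:,2]>-.01)&(Q[:,2]<.06)]; print('  ',nm,np.median(Q,0).round(3),len(Q))
E
python3 m2.py
```

```text
scene board ((0.5425335168838501, -0.010839775204658508), (0.2303484082221985, 0.2875365614891052), 17.164291381835938)
  dark 5 [311.4 188.8] [ 0.4905 -0.1601]
  dark 7 [262.3 229. ] [ 0.6683 -0.1066]
  dark 8 [383.9 239.1] [0.4199 0.0802]
  dark 10 [335.5 286.2] [0.5969 0.1329]
   red [ 0.542 -0.395  0.032] 361
   blue [ 0.45  -0.301  0.031] 372
side board ((0.5479404926300049, -0.011188358068466187), (0.3805135190486908, 0.4034184217453003), 35.26749038696289)
  dark 36 [377.1 206.9] [ 0.5322 -0.2574]
  dark 5 [309.8 216.6] [ 0.6682 -0.1022]
  dark 5 [371. 229.] [ 0.4912 -0.1554]
  dark 14 [267.6 233.1] [0.72   0.0291]
  dark 139 [364.9 263.8] [ 0.4264 -0.0186]
  dark 54 [316.4 237.9] [ 0.5947 -0.0331]
  dark 4 [358.2 240.5] [ 0.4931 -0.0908]
  dark 16 [283.8 241.8] [0.6585 0.0332]
  dark 13 [356.1 249.4] [ 0.4774 -0.055 ]
  dark 9 [313.7 255.4] [0.5571 0.0323]
  dark 12 [353. 262.] [ 0.4561 -0.0065]
  dark 8 [350.6 271.1] [0.4417 0.0273]
  dark 8 [277.5 271. ] [0.5978 0.1371]
  dark 10 [345.2 287. ] [0.4206 0.0852]
   red [ 0.532 -0.392  0.025] 273
   blue [ 0.436 -0.297  0.026] 358
```

Call:
{"method": "move_arm", "body": {
  "motion": [
    [0.5,-0.03,0,0,0,0],
    [0.97,-0.06,0,0,0,0]
  ],
  "fingers": 0.6,
  "newtons": 20
}}

```text
time: 0.35
tool_pos: [0.299, -0.435, 0.2263]
tool_rot: [-3.141, -0.0, 0.414]
contact_force: [0.2, -0.4, 0.1]
opening: 0.0768
grip_force: 0.0
```

Call:
{"method": "move_arm", "body": {
  "motion": [
    [0.5,-0.03,0,0,0,0],
    [0.97,-0.06,0,0,0,0]
  ]
}}

```text
time: 0.6
tool_pos: [0.3859, -0.3899, 0.2264]
tool_rot: [-3.141, 0.0, 0.416]
contact_force: [0.4, 0.4, 0.5]
opening: 0.0736
grip_force: 0.0
```

Call:
{"method": "move_arm", "body": {
  "motion": [
    [0.5,-0.03,0,0,0,0],
    [0.97,-0.06,0,0,0,0]
  ]
}}

```text
time: 0.85
tool_pos: [0.4723, -0.3452, 0.2263]
tool_rot: [-3.141, 0.0, 0.416]
contact_force: [-0.1, -0.2, 0.5]
opening: 0.0735
grip_force: 0.0
```

Call:
{"method": "move_arm", "body": {
  "motion": [
    [0.5,-0.03,0.3,0,0,-0.059],
    [0.97,-0.07,0.77,0,0,-0.118],
    [0.97,-0.07,0.77,0,0,-0.118],
    [0.97,-0.07,0.77,0,0,-0.118]
  ]
}}

```text
time: 1.35
tool_pos: [0.5566, -0.3009, 0.1497]
tool_rot: [-3.141, 0.001, 0.785]
contact_force: [-0.2, -0.4, 0.8]
opening: 0.0738
grip_force: 0.0
```

```bash
cat >> h.py <<'E'
def wcam(name=None):
    o=robot.observe(); c=robot.read_camera('wrist'); c['f']=240/np.tan(np.radians(c['vfov']/2))
    T=np.eye(4); T[:3,:3]=R.from_euler('xyz',o['tool_rot']).as_matrix(); T[:3,3]=o['tool_pos']
    c['E']=T@np.array(c['hand_eye']); c['o']=o
    if name: save(name,c['image'])
    return c
def wdir(c):
    v,u=np.mgrid[:480,:640]; a=u-c['cx']; b=v-c['cy']; r=np.hypot(a,b)+1e-9; th=r/c['f']
    return np.stack([np.sin(th)*a/r,-np.sin(th)*b/r,-np.cos(th)],-1)@c['E'][:3,:3].T
def wplane(c,h):   # every pixel cast on plane z=h
    d=wdir(c); o=c['E'][:3,3]; t=(h-o[2])/d[...,2]; P=o+d*t[...,None]; P[t<0]=9; return P
def wcloud(c):
    d=wdir(c); v,u=np.mgrid[:480,:640]; th=np.hypot(u-c['cx'],v-c['cy'])/c['f']
    return c['E'][:3,3]+d*(c['range_z']/np.cos(th))[...,None]
def units(x,y,z,yaw=None):
    o=robot.observe(); M=R.from_euler('xyz',o['tool_rot']).as_matrix()
    s=M.T@(np.array([x,y,z])-o['tool_pos'])/.1
    r=None if yaw is None else (M.T@R.from_euler('xyz',[np.pi,0,yaw]).as_matrix())
    print('units',s.round(3),None if r is None else (R.from_matrix(r).as_rotvec()/np.pi).round(3))
J=np.array([.5442,-.011,.018]);Y=.29
def jig(x,y,z=.018): return np.array([J[0]+np.cos(Y)*x-np.sin(Y)*y,J[1]+np.sin(Y)*x+np.cos(Y)*y,z])
E
python3 - <<'E'
from h import *
c=wcam('w1.png'); print(c['o']['time'],c['o']['tool_pos'],c['o']['tool_rot'],c['f'],c['hand_eye'])
P=wcloud(c); m=(P[...,2]>.041)&(P[...,2]<.052)&(np.hypot(P[...,0]-.555,P[...,1]+.3)<.045)&(c['range_z']>0)
q=P[m][:,:2].astype(np.float32); print(len(q),np.median(P[m],0),cv2.minEnclosingCircle(q))
E
```

```text
1.35 [ 0.5566441  -0.30091534  0.1497134 ] [-3.14112471e+00  5.93014974e-04  7.85162090e-01] 371.64829954431775 [[ 2.47454180e-04  9.64295070e-01  2.64830053e-01  7.24527004e-02]
 [ 9.99999872e-01 -3.55292587e-04  3.59297372e-04 -2.61274908e-05]
 [ 4.40560839e-04  2.64829930e-01 -9.64295035e-01 -1.58582850e-01]
 [ 0.00000000e+00  0.00000000e+00  0.00000000e+00  1.00000000e+00]]
3235 [ 0.55591745 -0.30215525  0.0431537 ] ((0.5552659034729004, -0.30320045351982117), 0.02532627247273922)
```

View pics/w1.png

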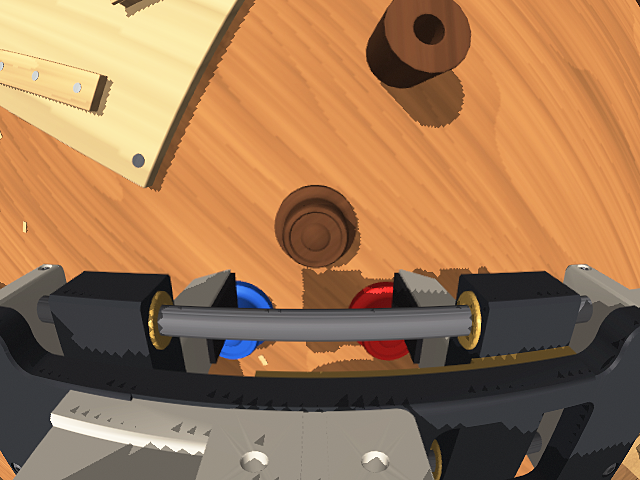

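The wrist picture shows the roundel at (316,232), between the fingers' clear sides, with blue (240,320) and red (385,320) behind it. Its centre measures (0.555,-0.303), which agrees with the first measurement. Gripping now.

Call:
{"method": "move_arm", "body": {
  "motion": [
    [-0.02,0,0.5,0,0,0],
    [-0.02,0,0.9,0,0,0]
  ]
}}

```text
time: 1.65
tool_pos: [0.5551, -0.304, 0.0608]
tool_rot: [3.138, -0.0, 0.783]
contact_force: [-0.6, -1.2, -0.3]
opening: 0.0738
grip_force: 0.0
```

Call:
{"method": "move_arm", "body": {
  "motion": [
    [0,0,0.2,0,0,0],
    [0,0,0.36,0,0,0],
    [0,0,0.36,0,0,0]
  ]
}}

```text
time: 2.02
tool_pos: [0.555, -0.3028, 0.0239]
tool_rot: [-3.142, 0.0, 0.785]
contact_force: [0.3, 0.9, 0.5]
opening: 0.0732
grip_force: 0.0
```

Call:
{"method": "move_arm", "body": {
  "motion": [
    [0,0,0,0,0,0],
    [0,0,0,0,0,0],
    [0,0,0,0,0,0],
    [0,0,0,0,0,0]
  ],
  "fingers": -0.4,
  "newtons": 20
}}

```text
time: 2.52
tool_pos: [0.5559, -0.3024, 0.0245]
tool_rot: [3.14, -0.0, 0.787]
contact_force: [-0.9, 0.9, 4.1]
opening: 0.0496
grip_force: 20.0
```

```bash
python3 - <<'E'
from h import *
o=robot.observe();print(o['opening'],o['grip_force'],o['tool_pos'])
p=jig(.004,0,.11); units(*p,.785); units(*p,.29)
E
```

```text
0.0496252467439728 20.001408755779266 [ 0.55590663 -0.30235521  0.02454385]
units [ 2.015 -2.12  -0.857] [ 0.    -0.     0.001]
units [ 2.015 -2.12  -0.857] [ 0.    -0.     0.158]
```

Call:
{"method": "move_arm", "body": {
  "motion": [
    [0,0,-0.45,0,0,0],
    [0,0,-0.86,0,0,0]
  ]
}}

```text
time: 2.78
tool_pos: [0.5552, -0.3018, 0.1102]
tool_rot: [-3.14, 0.0, 0.787]
contact_force: [0.3, -0.1, -1.6]
opening: 0.0495
grip_force: 20.0
```

Call:
{"method": "move_arm", "body": {
  "motion": [
    [0.34,-0.35,0,0,0,0],
    [0.67,-0.7,0,0,0,0]
  ]
}}

```text
time: 3.02
tool_pos: [0.5531, -0.2044, 0.11]
tool_rot: [3.141, -0.0, 0.785]
contact_force: [0.8, 0.6, -1.9]
opening: 0.0495
grip_force: 20.0
```

Call:
{"method": "move_arm", "body": {
  "motion": [
    [0.34,-0.35,0,0,0,0],
    [0.67,-0.7,0,0,0,0]
  ]
}}

```text
time: 3.28
tool_pos: [0.5507, -0.1067, 0.1095]
tool_rot: [-3.141, 0.0, 0.786]
contact_force: [-0.1, -0.5, -1.6]
opening: 0.0496
grip_force: 20.0
```

Call:
{"method": "move_arm", "body": {
  "motion": [
    [0.34,-0.35,0,0,0,0.05],
    [0.67,-0.72,0,0,0,0.1],
    [0.67,-0.72,0,0,0,0.158],
    [0.67,-0.72,0,0,0,0.158],
    [0.67,-0.72,0,0,0,0.158]
  ]
}}

```text
time: 3.9
tool_pos: [0.5474, -0.0105, 0.1096]
tool_rot: [3.142, 0.0, 0.293]
contact_force: [-0.4, -0.2, -1.3]
opening: 0.0494
grip_force: 20.0
```

```bash
python3 - <<'E'
from h import *
c=wcam('w2.png'); np.savez('w2',**{k:v for k,v in c.items() if k!='o'}); o=c['o'];print(o['time'],o['opening'],o['tool_pos'],o['tool_rot'])
E
```

```text
3.9 0.04936266350801767 [ 0.54739082 -0.01052877  0.10958304] [3.14153161e+00 2.24354585e-04 2.93017550e-01]
```

View pics/w2.png

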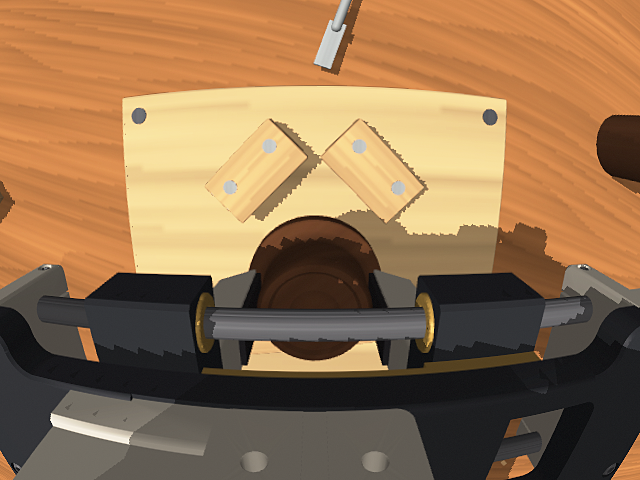

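The wrist picture shows the screws at (139,116) and (490,117), and the cheek mouth ends at (243,222) and (386,222) with outer corners at (205,187) and (427,187). The roundel is held between the pads. I'll use these points to check the jig pose.

```bash
python3 - <<'E'
from h import *
c=dict(np.load('w2.npz'))
A=wplane(c,.018);B=wplane(c,.0385)
g=cv2.cvtColor(c['image'],cv2.COLOR_RGB2GRAY)
pts=[]
for (u,v),(x,y) in {(243,222):(.020,.046),(386,222):(.020,-.046),(205,187):(.045,.071),(427,187):(.045,-.071)}.items():
    u,v=cv2.cornerSubPix(g,np.array([[[u,v]]],np.float32),(5,5),(-1,-1),(3,30,.01))[0,0]
    p=B[int(round(v)),int(round(u)),:2]; pts.append((p,(x,y))); print(u,v,p.round(4),jig(x,y)[:2].round(4))
# rigid fit
p=np.array([a for a,_ in pts]);q=np.array([b for _,b in pts]);pc=p-p.mean(0);qc=q-q.mean(0)
th=np.arctan2((qc[:,0]*pc[:,1]-qc[:,1]*pc[:,0]).sum(),(qc*pc).sum());Rm=np.array([[np.cos(th),-np.sin(th)],[np.sin(th),np.cos(th)]])
print('yaw',th,'origin',p.mean(0)-Rm@q.mean(0), 'res',(pc-qc@Rm.T).round(4))
s=[A[116,139,:2],A[117,490,:2]];d=s[0]-s[1];print('screws',s,'yaw',np.arctan2(-d[0],d[1]),np.linalg.norm(d))
E
```

```text
242.0082 223.28506 [0.5496 0.0395] [0.5502 0.0388]
384.95377 221.7253 [ 0.5768 -0.0484] [ 0.5765 -0.0494]
203.6647 185.5555 [0.5661 0.0697] [0.567  0.0699]
426.4859 187.91086 [ 0.606 -0.067] [ 0.6076 -0.0662]
yaw 0.2874975778359088 origin [ 0.54346723 -0.01076634] res [[-0.      0.0005]
 [ 0.0011  0.0008]
 [-0.0004 -0.0004]
 [-0.0007 -0.0009]]
screws [array([0.59810408, 0.13634942]), array([ 0.66993761, -0.10395513])] yaw 0.2904721134176031 0.2508113505783147
```

Call:
{"method": "move_arm", "body": {
  "motion": [
    [0,0,0.35,0,0,0],
    [0,0,0.6,0,0,0],
    [0,0,0.67,0,0,0],
    [0,0,0.67,0,0,0],
    [0,0,0.67,0,0,0]
  ]
}}

```text
time: 4.58
tool_pos: [0.548, -0.0105, 0.0433]
tool_rot: [3.141, -0.001, 0.29]
contact_force: [0.7, 0.3, -1.7]
opening: 0.0494
grip_force: 20.0
```

Call:
{"method": "move_arm", "body": {
  "motion": [
    [0.06,0,0,0,0,0],
    [0.12,0,0,0,0,0],
    [0.18,0,0,0,0,0],
    [0.2,0,0,0,0,0],
    [0.2,0,0,0,0,0]
  ],
  "newtons": 6
}}

```text
time: 5.2
tool_pos: [0.5666, -0.0043, 0.0426]
tool_rot: [3.142, 0.0, 0.29]
contact_force: [0.1, 0.2, -0.9]
opening: 0.0496
grip_force: 6.0
```

Call:
{"method": "move_arm", "body": {
  "motion": [
    [0.005,0,0.01,0,0,0],
    [0.01,0,0.015,0,0,0],
    [0.01,0,0.015,0,0,0]
  ]
}}

```text
time: 5.58
tool_pos: [0.5676, -0.0042, 0.0417]
tool_rot: [3.141, -0.0, 0.29]
contact_force: [-2.0, 0.3, 5.5]
opening: 0.0496
grip_force: 6.0
```

Call:
{"method": "move_arm", "body": {
  "motion": [
    [0,0,0,0,0,0],
    [0,0,0,0,0,0],
    [0,0,0,0,0,0]
  ],
  "fingers": 0.6
}}

```text
time: 5.95
tool_pos: [0.5675, -0.0041, 0.041]
tool_rot: [-3.142, 0.0, 0.29]
contact_force: [1.1, 0.3, 0.2]
opening: 0.0721
grip_force: 0.0
```

Call:
{"method": "move_arm", "body": {
  "motion": [
    [0,0,-0.2,0,0,0],
    [-0.1,0,-0.4,0,0,0],
    [-0.5,0,-0.4,0,0,0],
    [-0.7,0,-0.4,0,0,0],
    [-0.7,0,-0.4,0,0,0],
    [-0.7,0,-0.4,0,0,0],
    [-0.7,0,-0.4,0,0,0]
  ]
}}

```text
time: 6.82
tool_pos: [0.5013, -0.024, 0.0812]
tool_rot: [3.141, -0.001, 0.29]
contact_force: [0.1, -0.3, 0.1]
opening: 0.0734
grip_force: 0.0
```

```bash
sed -i 's/^J=.*/J=np.array([.5437,-.0109,.018]);Y=.289/' h.py; cat >> h.py <<'E'
def rnd(c):
    P=wcloud(c); s=jig(.02,0); m=(P[...,2]>.058)&(P[...,2]<.070)&(np.hypot(P[...,0]-s[0],P[...,1]-s[1])<.045)&(c['range_z']>0)
    q=P[m][:,:2].astype(np.float32); (a,r)=cv2.minEnclosingCircle(q); d=np.array(a)-jig(.025,0)[:2]
    print('roundel top',len(q),np.median(P[m][:,2]).round(4),r,'rel seat (jig) mm',(1e3*np.array([np.cos(Y)*d[0]+np.sin(Y)*d[1],-np.sin(Y)*d[0]+np.cos(Y)*d[1]])).round(1))
E
python3 - <<'E'
from h import *
c=wcam('w3.png'); o=c['o'];print(o['time'],o['opening'],o['tool_pos'],o['tool_rot']); rnd(c)
units(*jig(-.045,0,.08),.289)
E
```

```text
6.825 0.07337355297547168 [ 0.50134785 -0.02399064  0.08115451] [ 3.14123688e+00 -6.10338004e-04  2.90453759e-01]
roundel top 8141 0.0611 0.025265537202358246 rel seat (jig) mm [-2.1  0.3]
units [-0.005 -0.004  0.011] [ 0. -0.  0.]
```

View pics/w3.png

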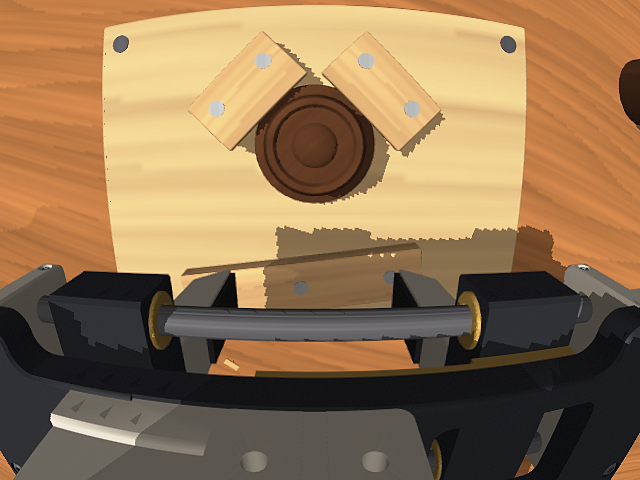

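The picture shows the roundel at (315,145), with its flange under both lips and about 2 mm short of home. I'll push it home with closed fingers from the cleat side.

Call:
{"method": "move_arm", "body": {
  "motion": [
    [0.2,0,0.1,0,0,0],
    [0.2,0,0.3,0,0,0],
    [0.2,0,0.46,0,0,0],
    [0.2,0,0.46,0,0,0],
    [0.2,0,0.46,0,0,0]
  ],
  "fingers": -1
}}

```text
time: 7.5
tool_pos: [0.5199, -0.0184, 0.0355]
tool_rot: [3.141, -0.0, 0.29]
contact_force: [0.9, -1.2, 0.9]
opening: 0.0282
grip_force: 0.0
```

Call:
{"method": "move_arm", "body": {
  "motion": [
    [0.06,0,0,0,0,0],
    [0.12,0,0,0,0,0],
    [0.145,0,0,0,0,0],
    [0.15,0,0,0,0,0],
    [0.155,0,0,0,0,0]
  ]
}}

```text
time: 8.12
tool_pos: [0.5322, -0.0142, 0.0348]
tool_rot: [-3.14, 0.005, 0.291]
contact_force: [-9.1, -4.8, 3.9]
opening: 0.0003
grip_force: 4.8
```

Call:
{"method": "move_arm", "body": {
  "motion": [
    [0.01,0,0,0,0,0],
    [0.02,0,0,0,0,0],
    [0.02,0,0,0,0,0]
  ]
}}

```text
time: 8.5
tool_pos: [0.5322, -0.0142, 0.0347]
tool_rot: [-3.14, 0.009, 0.291]
contact_force: [-14.2, -7.1, 7.9]
opening: 0.0004
grip_force: 7.9
```

Call:
{"method": "move_arm", "body": {
  "motion": [
    [-0.1,0,-0.02,0,0,0],
    [-0.2,0,-0.1,0,0,0],
    [-0.45,0,-0.55,0,0,0],
    [-0.5,0,-0.8,0,0,0],
    [-0.5,0,-0.8,0,0,0],
    [-0.5,0,-0.8,0,0,0],
    [-0.5,0,-0.8,0,0,0]
  ]
}}

```text
time: 9.38
tool_pos: [0.4881, -0.0275, 0.1143]
tool_rot: [-3.141, 0.001, 0.29]
contact_force: [0.0, 0.0, 0.1]
opening: 0.0005
grip_force: 0.0
```

```bash
python3 - <<'E'
from h import *
c=wcam('w4.png'); print(c['o']['time'],c['o']['tool_pos']); rnd(c)
units(.505,.333,.17,.90); print(c['o']['qpos'])
E
```

```text
9.375 [ 0.48808261 -0.02748193  0.11429017]
roundel top 5879 0.061 0.025310132652521133 rel seat (jig) mm [-0.4  0.7]
units [ 1.193 -3.406 -0.556] [-0.     0.    -0.194]
[-2.13156981e-01  4.04386795e-01  1.77755949e+00 -2.99194970e-05
  9.61290387e-01  1.06736893e+00]
```

Call:
{"method": "move_arm", "body": {
  "motion": [
    [0.15,-0.45,-0.2,0,0,0],
    [0.3,-0.85,-0.4,0,0,0]
  ],
  "fingers": 0.6
}}

```text
time: 9.68
tool_pos: [0.4926, 0.0633, 0.1547]
tool_rot: [-3.141, 0.002, 0.289]
contact_force: [0.2, -0.2, 0.0]
opening: 0.0161
grip_force: 0.0
```

Call:
{"method": "move_arm", "body": {
  "motion": [
    [0.15,-0.45,-0.1,0,0,0],
    [0.3,-0.85,-0.16,0,0,0]
  ]
}}

```text
time: 9.93
tool_pos: [0.4973, 0.1541, 0.1711]
tool_rot: [-3.142, 0.0, 0.29]
contact_force: [0.4, -0.4, -0.9]
opening: 0.0356
grip_force: 0.0
```

Call:
{"method": "move_arm", "body": {
  "motion": [
    [0.15,-0.45,0,0,0,0],
    [0.3,-0.85,0,0,0,0]
  ]
}}

```text
time: 10.18
tool_pos: [0.5015, 0.2441, 0.1704]
tool_rot: [3.142, 0.001, 0.291]
contact_force: [-0.4, -0.4, 0.4]
opening: 0.0558
grip_force: 0.0
```

Call:
{"method": "move_arm", "body": {
  "motion": [
    [0.15,-0.45,0,0,0,-0.05],
    [0.3,-0.85,0,0,0,-0.1],
    [0.3,-0.85,0,0,0,-0.15],
    [0.3,-0.85,0,0,0,-0.194],
    [0.3,-0.85,0,0,0,-0.194],
    [0.3,-0.85,0,0,0,-0.194]
  ]
}}

```text
time: 10.92
tool_pos: [0.5062, 0.3323, 0.1707]
tool_rot: [-3.141, 0.001, 0.897]
contact_force: [0.5, 0.4, -0.2]
opening: 0.0734
grip_force: 0.0
```

```bash
cat >> h.py <<'E'
def wedge(c,zt,guess,rad=.1):
    P=wcloud(c); hsv=cv2.cvtColor(c['image'],cv2.COLOR_RGB2HSV)
    m=((abs(P[...,2]-zt)<.007)&(np.hypot(P[...,0]-guess[0],P[...,1]-guess[1])<rad)&(c['range_z']>0)).astype(np.uint8)
    m=cv2.morphologyEx(m,cv2.MORPH_OPEN,np.ones((5,5))); k,l,s,_=cv2.connectedComponentsWithStats(m); m=l==1+s[1:,4].argmax()
    Q=wplane(c,zt)[m][:,:2]; r=cv2.minAreaRect(Q.astype(np.float32)); print('wedge z',np.median(P[m][:,2]).round(4),'rect',r)
    b=cv2.boxPoints(r); e=b[1]-b[0]; e2=b[2]-b[1]; ax=e if np.hypot(*e)>np.hypot(*e2) else e2; ax=ax/np.hypot(*ax); t0=np.array([-ax[1],ax[0]])
    s=(Q-r[0])@ax; t=(Q-r[0])@t0; mid=[];w=[];S=np.arange(s.min()+.005,s.max()-.012,.01)
    for a in S:
        k=t[(s>=a)&(s<a+.01)]; mid.append((k.max()+k.min())/2); w.append(np.ptp(k))
    pf=np.polyfit(S+.005,mid,1); d=ax+pf[0]*t0
    if np.polyfit(S,w,1)[0]>0: d=-d
    cen=np.array(r[0])+t0*pf[1]; yaw=np.arctan2(d[1],d[0]); print('centre',cen.round(4),'yaw',yaw.round(4),'s',(s.min().round(4),s.max().round(4)),'w',np.round(w,4))
    return cen,yaw
E
python3 - <<'E'
from h import *
c=wcam('w5.png'); np.savez('w5',**{k:v for k,v in c.items() if k!='o'});print(c['o']['time'],c['o']['tool_pos'],c['o']['tool_rot'])
wedge(c,.032,(.523,.3565))
E
```

```text
10.925 [0.50615426 0.33233431 0.17065191] [-3.14131723e+00  7.94200088e-04  8.96799076e-01]
wedge z 0.0326 rect ((0.5233215093612671, 0.35816824436187744), (0.14969423413276672, 0.046247947961091995), 51.22385025024414)
centre [0.523  0.3584] yaw 0.9004 s (np.float64(-0.0748), np.float64(0.0748)) w [0.0461 0.0457 0.0436 0.0432 0.0403 0.04   0.0389 0.0363 0.0361 0.0343
 0.0341 0.0316 0.03   0.0291]
```

View pics/w5.png

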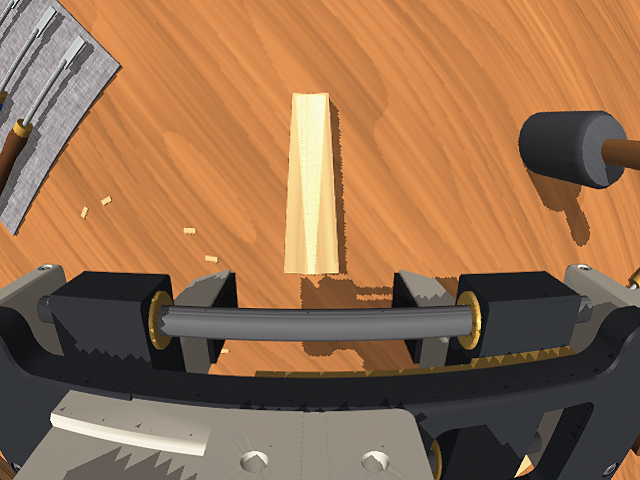

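The picture shows the wedge at (313,185), thin end up at (311,95) and thick end at (312,272). The mallet is well clear at (575,150). I'll grip 20 mm towards the thick end.

Call:
{"method": "move_arm", "body": {
  "motion": [
    [0.05,-0.02,0.5,0,0,0],
    [0.11,-0.03,0.95,0,0,0]
  ]
}}

```text
time: 11.22
tool_pos: [0.5109, 0.3429, 0.0754]
tool_rot: [3.141, -0.001, 0.898]
contact_force: [-0.2, -0.7, 0.1]
opening: 0.0732
grip_force: 0.0
```

Call:
{"method": "move_arm", "body": {
  "motion": [
    [0,0,0.35,0,0,0],
    [0,0,0.55,0,0,0],
    [0,0,0.595,0,0,0],
    [0,0,0.595,0,0,0]
  ]
}}

```text
time: 11.72
tool_pos: [0.5111, 0.343, 0.0171]
tool_rot: [3.141, -0.001, 0.899]
contact_force: [-0.4, -0.1, 0.3]
opening: 0.0733
grip_force: 0.0
```

Call:
{"method": "move_arm", "body": {
  "motion": [
    [0,0,0,0,0,0],
    [0,0,0,0,0,0],
    [0,0,0,0,0,0],
    [0,0,0,0,0,0],
    [0,0,0,0,0,0],
    [0,0,0,0,0,0]
  ],
  "fingers": -0.6,
  "newtons": 40
}}

```text
time: 12.48
tool_pos: [0.5108, 0.343, 0.017]
tool_rot: [3.141, -0.0, 0.9]
contact_force: [-0.6, -1.0, 4.1]
opening: 0.0399
grip_force: 39.9
```

Call:
{"method": "move_arm", "body": {
  "motion": [
    [0,0,-0.3,0,0,0],
    [0,0,-0.7,0,0,0],
    [0,0,-0.9,0,0,0],
    [0,0,-0.9,0,0,0]
  ]
}}

```text
time: 12.98
tool_pos: [0.5115, 0.3433, 0.108]
tool_rot: [3.14, -0.003, 0.9]
contact_force: [-0.4, -0.1, -0.6]
opening: 0.04
grip_force: 39.9
```

```bash
python3 - <<'E'
from h import *
c=wcam('w6.png'); o=c['o'];print(o['time'],o['tool_pos'],o['tool_rot'],o['opening'])
wedge(c,o['tool_pos'][2]+.016,o['tool_pos'][:2]+np.array([.025,.03]))
yw=Y-np.pi/2+.0624; p=jig(-.027-.100/16,.100,.106); print(p,yw); units(*p,yw)
E
```

```text
12.975 [0.51145933 0.34331837 0.10795498] [ 3.14023302e+00 -2.76641519e-03  8.99626621e-01] 0.040008392657714595
wedge z 0.1234 rect ((0.5409237742424011, 0.38052695989608765), (0.09404188394546509, 0.0721481591463089), 51.540260314941406)
centre [0.541  0.3805] yaw 0.9 s (np.float64(-0.047), np.float64(0.047)) w [0.0721 0.038  0.0363 0.035  0.0341 0.0329 0.031  0.03  ]
[0.48332952 0.07547689 0.106     ] -1.2193963267948966
units [-2.263  1.45   0.004] [ 0.    -0.     0.674]
```

Call:
{"method": "move_arm", "body": {
  "motion": [
    [-0.35,0.22,0,0,0,0],
    [-0.755,0.483,0,0,0,0]
  ]
}}

```text
time: 13.28
tool_pos: [0.5003, 0.2529, 0.1046]
tool_rot: [-3.14, 0.003, 0.901]
contact_force: [0.5, -0.8, -0.8]
opening: 0.0396
grip_force: 39.9
```

Call:
{"method": "move_arm", "body": {
  "motion": [
    [-0.35,0.22,0,0,0,0],
    [-0.755,0.483,0,0,0,0]
  ]
}}

```text
time: 13.52
tool_pos: [0.4912, 0.1633, 0.105]
tool_rot: [-3.14, 0.002, 0.9]
contact_force: [0.1, -0.6, -0.7]
opening: 0.0403
grip_force: 39.9
```

Call:
{"method": "move_arm", "body": {
  "motion": [
    [-0.35,0.22,0,0,0,0],
    [-0.755,0.483,0,0,0,0],
    [-0.755,0.483,0,0,0,0]
  ]
}}

```text
time: 13.9
tool_pos: [0.4821, 0.0729, 0.1052]
tool_rot: [-3.139, 0.002, 0.895]
contact_force: [0.2, 1.2, -1.2]
opening: 0.0402
grip_force: 39.9
```

Call:
{"method": "move_arm", "body": {
  "motion": [
    [0,0,0,0,0,0.04],
    [0,0,0,0,0,0.09],
    [0,0,0,0,0,0.145],
    [0,0,0,0,0,0.2],
    [0,0,0,0,0,0.255],
    [0,0,0,0,0,0.31],
    [0,0,0,0,0,0.365],
    [0,0,0,0,0,0.42],
    [0,0,0,0,0,0.475],
    [0,0,0,0,0,0.53],
    [0,0,0,0,0,0.585],
    [0,0,0,0,0,0.63]
  ]
}}

```text
time: 15.4
tool_pos: [0.4827, 0.0765, 0.1055]
tool_rot: [3.14, 0.001, -1.084]
contact_force: [0.0, -0.1, -1.2]
opening: 0.0405
grip_force: 39.9
```

Call:
{"method": "move_arm", "body": {
  "motion": [
    [0,0,0,0,0,0.03],
    [0,0,0,0,0,0.044],
    [0,0,0,0,0,0.044],
    [0,0,0,0,0,0.044]
  ]
}}

```text
time: 15.9
tool_pos: [0.483, 0.076, 0.1061]
tool_rot: [3.141, 0.0, -1.216]
contact_force: [0.0, 0.1, -1.3]
opening: 0.0402
grip_force: 39.9
```

```bash
cat >> h.py <<'E'
def tojig(p):
    d=np.array(p[:2])-J[:2]; return np.array([np.cos(Y)*d[0]+np.sin(Y)*d[1],-np.sin(Y)*d[0]+np.cos(Y)*d[1]])
E
python3 - <<'E'
from h import *
c=wcam('w7.png'); o=c['o'];print(o['time'],o['tool_pos'],o['tool_rot'],o['opening'],o['qpos'])
yw=Y-np.pi/2+.0624; p=jig(-.027-.100/16,.100,.106); units(*p,yw); rnd(c)
P=wcloud(c); zt=o['tool_pos'][2]+.0155; m=(abs(P[...,2]-zt)<.006)&(np.hypot(*(P[...,:2]-o['tool_pos'][:2]).transpose(2,0,1))<.11)
Q=wplane(c,zt)[m][:,:2]; a=o['tool_rot'][2]; d=Q-o['tool_pos'][:2]; s=d@[np.cos(a),np.sin(a)]; t=d@[-np.sin(a),np.cos(a)]
print('thin tip s',s.max()); 
for lo in(.03,.04,.05,.06,.07,.08): k=t[(s>lo)&(s<lo+.01)]; print(lo,k.min().round(4),k.max().round(4),((k.min()+k.max())/2).round(4))
E
```

```text
15.9 [0.48298096 0.07595554 0.10611736] [ 3.14058333e+00  4.25393628e-04 -1.21638720e+00] 0.04021303562335801 [-9.51693458e-04  4.15772182e-01  1.78704283e+00  5.90004609e-05
  9.39871912e-01  2.78619679e+00]
units [ 0.004 -0.001  0.003] [0.    0.    0.001]
roundel top 5788 0.061 0.02534385584294796 rel seat (jig) mm [-0.6  0.5]
thin tip s 0.09299955248798919
0.03 -0.0168 0.0194 0.0013
0.04 -0.0161 0.0183 0.0011
0.05 -0.0155 0.0176 0.0011
0.06 -0.0149 0.0175 0.0013
0.07 -0.0144 0.0166 0.0011
0.08 -0.0135 0.0157 0.0011
```

View pics/w7.png

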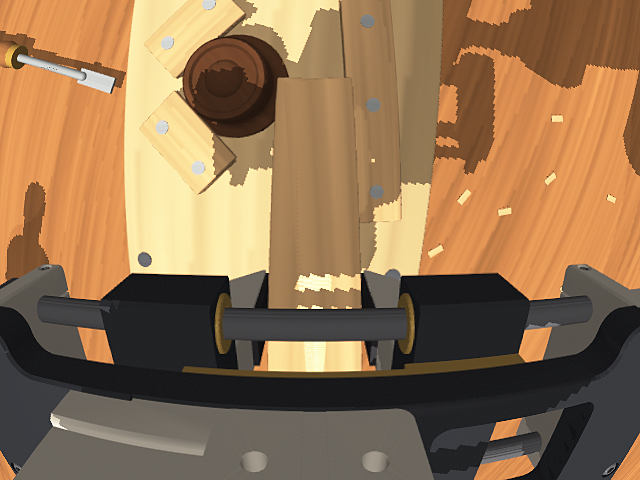

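The picture shows the wedge held straight, its thin tip at (315,78), pointing into the gap between the roundel (230,82) and the cleat (370,110). Lowering now.

Call:
{"method": "move_arm", "body": {
  "motion": [
    [0,0.01,0.3,0,0,0],
    [0,0.01,0.55,0,0,0],
    [0,0.01,0.65,0,0,0],
    [0,0.01,0.69,0,0,0],
    [0,0.01,0.705,0,0,0],
    [0,0.01,0.705,0,0,0]
  ]
}}

```text
time: 16.7
tool_pos: [0.4828, 0.0751, 0.0368]
tool_rot: [-3.14, -0.001, -1.218]
contact_force: [1.2, -0.1, -1.5]
opening: 0.0403
grip_force: 39.9
```

Call:
{"method": "move_arm", "body": {
  "motion": [
    [0,0,0.01,0,0,0],
    [0,0,0.015,0,0,0],
    [0,0,0.018,0,0,0]
  ],
  "newtons": 20
}}

```text
time: 17.08
tool_pos: [0.4826, 0.0751, 0.0349]
tool_rot: [-3.141, -0.0, -1.218]
contact_force: [-2.2, -0.1, 6.6]
opening: 0.0404
grip_force: 19.9
```

Call:
{"method": "move_arm", "body": {
  "motion": [
    [0.06,0,0,0,0,0],
    [0.14,0,0,0,0,0],
    [0.22,0,0,0,0,0],
    [0.3,0,0,0,0,0],
    [0.36,0,0,0,0,0],
    [0.4,0,0,0,0,0],
    [0.4,0,0,0,0,0]
  ]
}}

```text
time: 17.95
tool_pos: [0.4969, 0.0369, 0.0349]
tool_rot: [-3.14, -0.001, -1.218]
contact_force: [-0.3, -2.0, 5.5]
opening: 0.0405
grip_force: 20.0
```

Call:
{"method": "move_arm", "body": {
  "motion": [
    [0,0,0,0,0,0],
    [0,0,0,0,0,0],
    [0,0,0,0,0,0]
  ],
  "fingers": 0.22
}}

```text
time: 18.32
tool_pos: [0.4961, 0.0375, 0.0342]
tool_rot: [3.141, 0.0, -1.218]
contact_force: [-0.3, -1.0, -0.2]
opening: 0.056
grip_force: 0.0
```

Call:
{"method": "move_arm", "body": {
  "motion": [
    [0,0,-0.2,0,0,0],
    [0,0,-0.4,0,0,0],
    [-0.3,0,-0.5,0,0,0],
    [-0.6,0,-0.5,0,0,0],
    [-0.85,0,-0.5,0,0,0],
    [-0.85,0,-0.5,0,0,0],
    [-0.85,0,-0.5,0,0,0]
  ]
}}

```text
time: 19.2
tool_pos: [0.4671, 0.1169, 0.0844]
tool_rot: [-3.141, -0.0, -1.218]
contact_force: [0.3, 0.9, 0.1]
opening: 0.0562
grip_force: 0.0
```

Call:
{"method": "move_arm", "body": {
  "motion": [
    [0,0,0,0,0,0],
    [0,0,0,0,0,0],
    [0,0,0,0,0,0]
  ],
  "fingers": -1
}}

```text
time: 19.58
tool_pos: [0.4669, 0.1169, 0.0843]
tool_rot: [3.141, -0.0, -1.218]
contact_force: [-0.2, -1.1, -0.1]
opening: 0.0307
grip_force: 0.0
```

```bash
python3 - <<'E'
from h import *
c=wcam('w8.png'); o=c['o'];print(o['time'],o['tool_pos'],o['opening'],tojig(o['tool_pos'])); rnd(c)
cen,yw=wedge(c,.05,jig(-.03,.04)[:2],.085); print(tojig(cen),yw-Y+np.pi/2, 'thick',tojig(cen-.075*np.array([np.cos(yw),np.sin(yw)])))
E
```

```text
19.575 [0.46691305 0.11694983 0.08433054] 0.030729449702624263 [-0.03716614  0.14443162]
roundel top 2650 0.0607 0.024496879428625107 rel seat (jig) mm [-0.4  5.1]
wedge z 0.0506 rect ((0.4979662299156189, 0.03679988905787468), (0.04637094959616661, 0.1157904788851738), 20.1239013671875)
centre [0.4981 0.0368] yaw -1.2189 s (np.float64(-0.0579), np.float64(0.0579)) w [0.0461 0.0446 0.0437 0.0424 0.0417 0.04   0.0389 0.0374 0.0359 0.0355]
[-0.03011041  0.05876385] 0.06292393587790324 thick [-0.03482659  0.13361542]
```

View pics/w8.png

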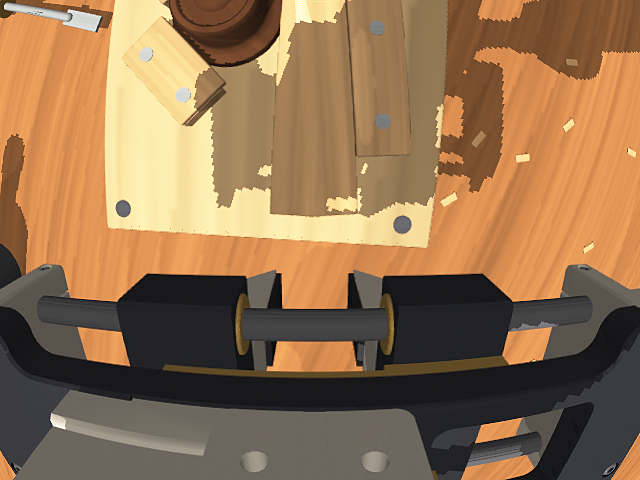

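The picture shows the wedge between roundel and cleat, with its thick end at (315,212), jig y about 117 mm. I'll lower closed fingers behind it and push.

Call:
{"method": "move_arm", "body": {
  "motion": [
    [0,0,0.2,0,0,0],
    [0,0,0.4,0,0,0],
    [0,0,0.5,0,0,0],
    [0,0,0.5,0,0,0]
  ]
}}

```text
time: 20.12
tool_pos: [0.4665, 0.1172, 0.034]
tool_rot: [3.14, 0.0, -1.218]
contact_force: [0.0, -0.6, 0.7]
opening: 0.0003
grip_force: 0.0
```

Call:
{"method": "move_arm", "body": {
  "motion": [
    [0.05,0,0,0,0,0],
    [0.12,0,0,0,0,0],
    [0.17,0,0,0,0,0],
    [0.22,0,0,0,0,0],
    [0.27,0,0,0,0,0],
    [0.31,0,0,0,0,0],
    [0.33,0,0,0,0,0],
    [0.34,0,0,0,0,0]
  ]
}}

```text
time: 21.12
tool_pos: [0.4785, 0.0853, 0.0343]
tool_rot: [3.141, -0.0, -1.218]
contact_force: [0.2, 0.7, 0.8]
opening: 0.0005
grip_force: 0.2
```

Call:
{"method": "move_arm", "body": {
  "motion": [
    [0.02,0,0,0,0,0],
    [0.04,0,0,0,0,0],
    [0.055,0,0,0,0,0],
    [0.07,0,0,0,0,0],
    [0.08,0,0,0,0,0],
    [0.08,0,0,0,0,0]
  ]
}}

```text
time: 21.88
tool_pos: [0.4812, 0.0779, 0.0344]
tool_rot: [3.141, 0.0, -1.218]
contact_force: [-0.5, 1.0, -0.1]
opening: 0.0005
grip_force: 0.4
```

Call:
{"method": "move_arm", "body": {
  "motion": [
    [0.015,0,0,0,0,0],
    [0.03,0,0,0,0,0],
    [0.04,0,0,0,0,0],
    [0.05,0,0,0,0,0],
    [0.05,0,0,0,0,0]
  ]
}}

```text
time: 22.5
tool_pos: [0.4822, 0.0747, 0.0343]
tool_rot: [3.141, 0.002, -1.218]
contact_force: [-2.8, 10.6, 2.3]
opening: 0.0006
grip_force: 5.3
```

Call:
{"method": "move_arm", "body": {
  "motion": [
    [0.01,0,0,0,0,0],
    [0.02,0,0,0,0,0],
    [0.02,0,0,0,0,0]
  ]
}}

```text
time: 22.88
tool_pos: [0.4825, 0.0738, 0.0343]
tool_rot: [3.141, 0.004, -1.219]
contact_force: [-3.4, 17.1, 3.1]
opening: 0.0006
grip_force: 8.2
```

The push force rose from 11 to 17 N with almost no travel, so the wedge is tight. I'll back off and check.

Call:
{"method": "move_arm", "body": {
  "motion": [
    [-0.05,0,0,0,0,0],
    [-0.2,0,0,0,0,0],
    [-0.2,0,-0.4,0,0,0],
    [0,0,-0.8,0,0,0],
    [0.15,0,-1,0,0,0],
    [0.15,0,-1,0,0,0],
    [0.15,0,-1,0,0,0]
  ]
}}

```text
time: 23.75
tool_pos: [0.488, 0.0578, 0.1334]
tool_rot: [3.14, 0.001, -1.218]
contact_force: [-0.2, 1.1, -0.0]
opening: 0.0006
grip_force: 0.0
```

```bash
python3 - <<'E'
from h import *
c=wcam('w9.png'); o=c['o'];print(o['time'],o['tool_pos'],o['contact_force']); rnd(c)
cen,yw=wedge(c,.05,jig(-.03,.015)[:2],.085); print(tojig(cen),yw-Y+np.pi/2)
c=cam('scene');save('s9.png',cv2.resize(c['image'][150:320,190:420],None,fx=3,fy=3))
E
```

```text
23.75 [0.4880224  0.0578077  0.13339518] [-0.24396182  1.05354677 -0.03612285]
roundel top 4656 0.061 0.025413753464818 rel seat (jig) mm [-0.1  0.8]
wedge z 0.0506 rect ((0.513042151927948, -0.006539091467857361), (0.04581787437200546, 0.1498357355594635), 20.012929916381836)
centre [ 0.5132 -0.0065] yaw -1.2186 s (np.float64(-0.0749), np.float64(0.0749)) w [0.0456 0.0444 0.0433 0.0416 0.0407 0.0397 0.0382 0.0374 0.036  0.0353
 0.0333 0.032  0.0308 0.0296]
[-0.02794053  0.01292962] 0.06322803876989336
```

View pics/w9.png

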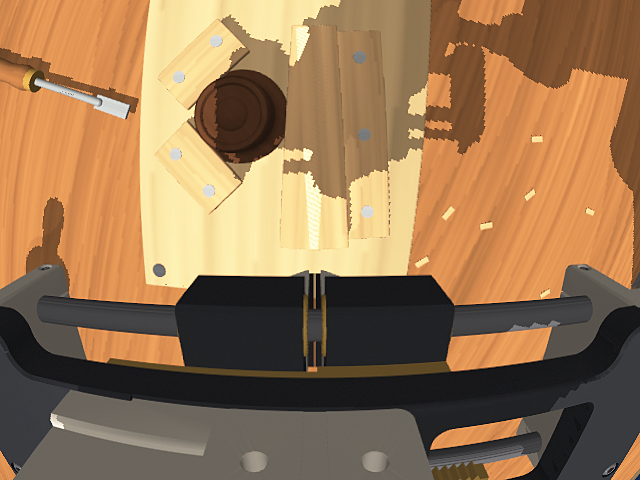

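The picture shows the roundel at (237,115), seated under both lips. The wedge (315,140) lies flat and tight against both roundel and cleat, centred at jig (-28, 13) mm, and the robot is clear of everything. Handing in.

```bash
python3 -c "
from cell import robot
print(robot.hand_in())"
```

```text
the job is handed in; nothing more can be done
None
```

I handed the job in at about 24 s: the roundel measures within about 1 mm of the seat with its flange under both lips, and the wedge lies flat and tight at jig y about -62 to +88 mm after a 17 N push; the hand-in returned no verdict and I could not measure the wedge's own grip force.

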